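Press a guide bushing home in a valve bonnet

ROBOT

A 6-joint arm with a two-finger parallel gripper is mounted at the origin on a cart in front of the work surface, level with it; the furniture and walls round the work are solid. World frame = base frame: x ahead of the robot, y to its left, z up, the work surface at z = 0. Lengths are in m, angles in rad, forces in N, time in s.
With the tool pointing down it reaches from about 0.375 to 0.9 m from the base axis. Payload 3.1 kg.
Tool frame: the origin (TCP) lies midway between the tips of the shut fingers; the grasp point (between the pads) lies 19 mm behind it; x points along the fingers, y is the direction in which the jaws open and shut, and the axes are right-handed (so a half turn about x gives the same grasp; the last joint's range is limited). The gripper opens to 87 mm and grips with 3 to 60 N. Pads are 19 mm wide; open, the fingers measure 117 mm over their backs; the gripper's body (75 mm by 190 mm) begins 51 mm behind the grasp point.
Start: joints at [1.141, 0.527, 1.433, -0, 1.181, -0.178], TCP at [0.155, 0.605, 0.223] pointing down, gripper open.
Joint ranges: [-3.08, 3.08], [-0.75, 2.2], [0.22, 2.44], [-1.43, 4.57], [0, 2.65], [-2.85, 2.85]. Speed limits (rad/s): [2.79, 2.79, 3.14, 3.14, 3.14, 3.14].

INTERFACE

Orientations are given as a unit quaternion [x, y, z, w].
In Python, from rig import get_obs, imaging, robot gives the robot as it stands.
- The arm moves only by the shell command python3 -m inch 'ROWS' [FORCE]. ROWS is JSON, a list of rows, each a list of 3 entries, a list of its own where there are three numbers: the finger opening in mm, from 0 to 87, then the shift along the tool's x, y, z in mm, then the turn, a rotation vector about the tool's x, y, z in degrees. In form: [[grip, [dx, dy, dz], [wx, wy, wz]], ...]. A call has 1 to 12 rows; each row shifts and turns the pose as measured when the row begins, along the tool's axes as they then stand; what a row does not reach is not made up. A row lasts 1/8 s, in which the tool goes at most 62.5 mm and 10.7 degrees, less where a joint would pass 70% of its speed; a pose out of reach is approached as far as the arm can. A call with a gripper value outside its range is refused whole. The fingers move at their own pace and stop on an object; FORCE is the grip in N (left out, the last holds). Time passes only in rows, so rows that do not move let the fingers close. It gives the time, the measured TCP pose, the force and the opening at its end, in the units of the state.
- get_obs(): the state, without advancing time (a new reading comes with each control period).
- imaging.camera(name): name is "side" or "top"; returns the picture (420x560x3 uint8, red, green, blue); there is no depth.
- imaging.camera_params(name): a dict with "camera_matrix" (3x3 intrinsics, pixels), "k1" (the pictures are not rectified: a ray, as slopes to the right and down, at radius r is drawn at 1 + k1 r^2 times it, then the intrinsics apply), "xyz" and "rotation" of the camera in the world. Camera axes: x right, y down, z forward; pixel columns grow to the right and rows downward; lengths in m; the calibration is good to about 2 mm. A picture is of the moment at which its call begins. camera_params takes no time and is no camera call.
- robot.hand_in(): hands the job in, once; it reports no verdict.
Trained networks look in the newest picture that a camera, given by its name, has taken for a name from the list of things; names that differ only in an ending like _2 or _b are one class to them, and where a whole thing is asked for, a point or a joint stands for the part that bears it (a point fixed in the world has none). Each returns a list of dicts, best first, with "confidence" (0 to 1); they miss things now and then, are a little off and sometimes report something else, mostly with a low value. They report only what shows in the picture. A call takes as long as a camera call. They do not tell look-alikes from the thing itself.
- imaging.cut_out(camera, target): "pixels" (420x560 bool, what is visible of it) and "box" ([centre column, centre row, width, height] in pixels, round what is visible of it).
- imaging.tip_of(camera, target): "pixel" ([column, row] in pixels: a listed point, or the origin of a listed thing).
The state is a dict: "time": time; "q": joint angles; "joint_velocities": joint speeds; "joint_torque": joint torques, N m; "position": TCP position; "tool_rot": TCP orientation; "ft_force": force on the tool from outside, world axes, zero at the start; "moment": the same for the moment, N m; "grip_width": finger opening in m.
Only numpy, scipy, OpenCV 4.12 (cv2) and the standard library are available. Lean on these libraries where they do the work, as an engineer would, in place of code of your own. Each camera call takes 0.05 s, during which the arm holds its last target. There are 200 camera calls.

TASK

Take the smaller of the two bronze flanged bushings, feel its sleeve into the bore of the steel valve bonnet that floats on the round fixture, and press it straight down until the underside of its flange sits flush on the bonnet's face. It is a press fit: it takes a firm push, but never push on the bonnet with more than about 40 N. Then let go, and leave the larger bushing and the other things on the bench as they stand.

Things in the scene. Friction and masses are not known exactly. Their poses are not given: they have to be found in the camera images.
- bushing_mid (a point): Reddish bronze flanged bushing to fit, upright on its sleeve, 50 mm tall, 0.14 kg. From the bottom: sleeve 28 mm in diameter, 26 mm long, foot chamfered 1.5 mm; flange 44 mm in diameter, 6 mm thick; boss 32 mm in diameter, 18 mm tall, to grip it by (firmly). Point on its axis half-way up: 25 mm above the foot, 1 mm below the flange's underside; z its axis, up.
- large_bushing_mid (a point): A bronze bushing of the same shape and height but larger (sleeve 38 mm, flange 58 mm, boss 44 mm in diameter): does not fit, leave it. This point is on its axis, 25 mm above its foot. The two bushings may stand in either of two places.
- bore_nominal (a point): Fixture centre at the height of the bonnet's upper face, 60 mm above the bench; z up. The bonnet's bore is NOT exactly here: the floating bonnet stands 3 to 5.6 mm off to one side, in a level direction that nothing here shows; find the bore by feel or by eye. Bushing home: bushing_mid is 1 mm below this point's height.
- bore_lands (a point): Fixture centre, 12 mm below the bonnet's face, where the sprung lands in the bore begin (offset as for bore_nominal). The bore points straight up, 29.4 mm in diameter, 39 mm deep, barely chamfered. The sleeve drops freely to this depth; from here the four lands grip it, and over the last 14 mm the push rises to about 6 to 13 N before the flange bottoms; the lands then hold it.
- fixture: Steel disc 110 mm in diameter, 14 mm high, fixed to the bench, with the bonnet on it: a steel hub 62 mm in diameter, flange 80 mm in diameter at its foot. Origin at the centre of the disc's underside, z up. A level push of over about 7 N slides the bonnet within its play of 6 mm each way; it stays where it is left.
- t_bolt: Hexagon-head bolt lying flat, 35 mm long, bystander; origin at its underside.
- spare_ring: Flat ring, 70 mm across, 12 mm high, bystander; origin at its underside.
- nut_dish: Small steel dish of nuts, 69 mm across, 20 mm high, bystander; origin at its underside.
- grease_tub: Tub with a screw lid, 66 mm across, 42 mm high, bystander; origin at its underside.
- oil_bottle: Dropper bottle, 38 mm across, 126 mm high, bystander; origin at its underside.
- paint_marker: Marker pen lying flat along y, 128 mm long, bystander; origin at its underside.
- hex_key: Hex key lying flat along y, 92 mm long, bystander; origin at its underside.
Mind the look-alikes: they are no part of the job. Leave any black or pink look-alike of the part that bears bushing_mid alone.

How it is judged:
By the outcome, as a careful person would: the job done as asked, in the order asked, and still so for the second after the job is handed in, with the robot touching nothing.
It also fails if it takes over 64 s, if anything falls off the work surface, if the arm or the gripper's body presses on something with over 40 N, if the wrist force passes 120 N, or if a joint passes its speed limit or range.

## Working session

There is one attempt and no reset: what is moved stays moved. The work goes in short steps, Python scripts to look and compute and a shell command to move; the robot and the scene stay as the last step left them, time stands still between calls to the robot, and variables do not carry over. Pictures are saved under pics/ and viewed, about 8 in all and at most 12, crops included, and the job is handed in when it is done.

```bash
mkdir -p pics
cat > h.py <<'E'
import numpy as np, cv2
from rig import get_obs, imaging, robot
def ray(cam,px):
    p=imaging.camera_params(cam);K=np.array(p["camera_matrix"]);R=np.array(p["rotation"])
    if R.shape!=(3,3):
        from scipy.spatial.transform import Rotation as Ro; R=Ro.from_quat(R).as_matrix()
    u=cv2.undistortPoints(np.array([[px]],float),K,np.array([p["k1"],0,0,0,0.])).ravel()
    return np.array(p["xyz"]),R@np.array([u[0],u[1],1])
def at_z(cam,px,z):
    o,d=ray(cam,px);return o+d*(z-o[2])/d[2]
def tri(pa,pb):
    o,d=ray("top",pa);q,e=ray("side",pb)
    s=np.linalg.lstsq(np.c_[d,-e],q-o,rcond=None)[0]
    a=o+d*s[0];b=q+e*s[1];return (a+b)/2,np.linalg.norm(a-b)
def proj(cam,X):
    p=imaging.camera_params(cam);K=np.array(p["camera_matrix"]);R=np.array(p["rotation"])
    if R.shape!=(3,3):
        from scipy.spatial.transform import Rotation as Ro; R=Ro.from_quat(R).as_matrix()
    c=R.T@(np.array(X)-p["xyz"]);s=c[:2]/c[2];s=s*(1+p["k1"]*(s@s));return (K@np.r_[s,1])[:2]
E
python3 - <<'E'
from h import *
np.set_printoptions(precision=4,suppress=True)
for c in("top","side"):
    im=imaging.camera(c);cv2.imwrite(f"pics/{c}0.png",im[:,:,::-1])
    print(c,imaging.camera_params(c))
    for t in("bushing_mid","large_bushing_mid","bore_nominal","fixture"):
        for d in imaging.tip_of(c,t): print(t,np.round(d["pixel"],1),round(d["confidence"],2))
o=get_obs();print(o)
E
```

```text
top {'camera_matrix': array([[512.2066,   0.    , 273.6737],
       [  0.    , 512.2066, 211.95  ],
       [  0.    ,   0.    ,   1.    ]]), 'k1': -0.1939402322153809, 'xyz': array([ 0.3307, -0.2358,  1.0086]), 'rotation': array([-0.6959,  0.7126, -0.0634,  0.0625])}
bushing_mid [333.  246.3] 0.7
bushing_mid [292.4 255. ] 0.68
bushing_mid [363.8 202.6] 0.63
large_bushing_mid [314.6 188. ] 0.64
bore_nominal [202.2 203. ] 0.59
bore_nominal [205.3 146.5] 0.28
fixture [208.2 209.7] 0.64
side {'camera_matrix': array([[391.8663,   0.    , 277.3976],
       [  0.    , 391.8663, 201.8795],
       [  0.    ,   0.    ,   1.    ]]), 'k1': -0.030690164120874944, 'xyz': array([0.3658, 0.4972, 0.4966]), 'rotation': array([-0.0833,  0.8565, -0.5073,  0.0461])}
bushing_mid [312.5 203.5] 0.83
bushing_mid [314.9 223.4] 0.72
bushing_mid [282.2 188.5] 0.63
large_bushing_mid [262.3 208.1] 0.8
bore_nominal [253.9 246.3] 0.68
fixture [255.6 268.7] 0.76
{'time': 0.5, 'q': array([ 1.1415,  0.5276,  1.4327, -0.    ,  1.1814, -0.1785]), 'joint_velocities': array([-0.0003,  0.0001, -0.    ,  0.0002, -0.0006, -0.0002]), 'joint_torque': array([ -0.0006, -43.9602, -17.6788,   0.0634,   0.0515,  -0.    ]), 'position': array([0.1551, 0.6054, 0.2225]), 'tool_rot': array([ 0.0884,  0.7016, -0.0885,  0.7015]), 'ft_force': array([-0.3577,  0.4828, -0.2961]), 'moment': array([-0.0611,  0.0261,  0.0321]), 'grip_width': 0.08678051894279247}
```

```bash
python3 -c "
import cv2,numpy as np
a=cv2.imread('pics/top0.png');b=cv2.imread('pics/side0.png');print(a.shape)"
```

```text
(420, 560, 3)
```

View pics/top0.png

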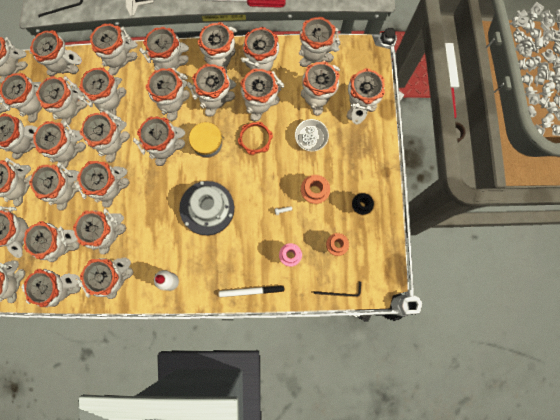

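View pics/side0.png

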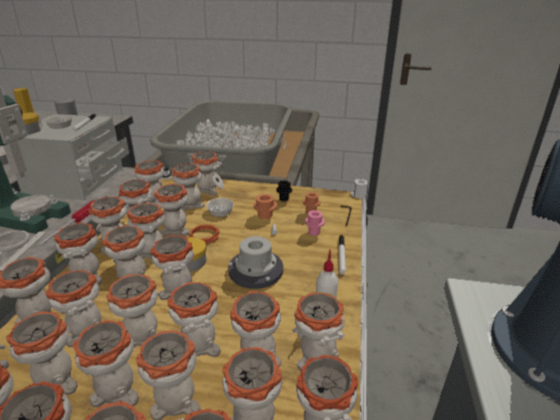

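Candidates in the top view: reddish small (338,244), large bronze (316,188), pink (291,255) and black (363,203). By the description I choose (338,244). The fixture is at (208,207). Next I'll crop closely and measure.

Run:
```python
from h import *
np.set_printoptions(precision=4,suppress=True)
im=cv2.imread("pics/top0.png")
a=cv2.resize(im[222:272,310:360],(400,400),interpolation=cv2.INTER_CUBIC)
b=cv2.resize(im[177:237,178:238],(400,400),interpolation=cv2.INTER_CUBIC)
cv2.imwrite("pics/crop1.png",np.hstack([a,b]))
print("tip mid",at_z("top",(333,246.3),.025), tri((333,246.3),(312.5,203.5)))
print("bore tip",at_z("top",(202.2,203),.06),tri((202.2,203),(253.9,246.3)))
for n,t,s in(("bush","bushing_mid","x"),("large","large_bushing_mid","x"),("fix","fixture","x")):
  for c in("top","side"):
    imaging.camera(c)
    for d in imaging.cut_out(c,t): 
        ys,xs=np.nonzero(d["pixels"]); print(n,c,np.round(d["box"],1),round(d["confidence"],2),xs.mean().round(1),ys.mean().round(1),len(xs))
p=imaging.camera_params("top");print(proj("top",[.5,-.1,0.]))
```

```text
tip mid [ 0.4377 -0.3523  0.025 ] (array([ 0.438 , -0.352 ,  0.0274]), np.float64(0.001167213631566378))
bore tip [ 0.5221 -0.104   0.06  ] (array([ 0.5239, -0.1035,  0.0583]), np.float64(0.0029505919486164066))
bush top [293.6 254.7  22.2  25.6] 0.94 290.0 254.3 382
bush top [336.5 242.8  27.7  23.8] 0.83 337.4 243.6 401
bush top [317.9 187.1  30.1  30.2] 0.62 314.8 188.2 659
bush top [362.3 204.1  21.6  17.7] 0.56 362.4 203.6 353
bush top [207.  209.6  56.2  49.9] 0.45 206.8 207.9 2383
bush side [255.9 263.2  55.5  57.4] 0.67 255.3 264.0 2189
bush side [314.2 223.6  21.7  26.1] 0.66 314.6 221.8 366
bush side [312.  205.1  17.3  23. ] 0.57 311.8 201.6 252
bush side [285.1 188.2  12.5  21.4] 0.5 283.6 189.8 292
large side [264.4 208.4  27.1  23.1] 0.78 264.5 205.3 426
fix side [257.8 263.1  54.7  54.9] 0.69 255.0 264.0 2124
[204.3384 219.6744]
```

View pics/crop1.png

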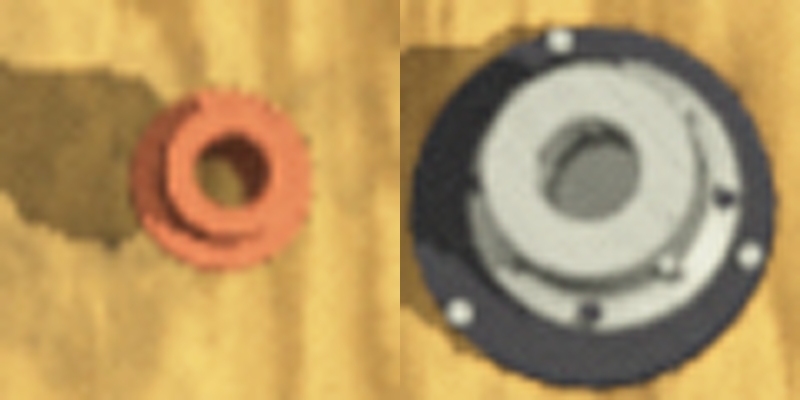

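The left crop shows the reddish small bushing with its flange centred at about px (337.3,243.9). The right crop shows the bonnet with its bore centred at about px (205.8,201.8) and the disc at (206.7,207.6). I'll fit projected circles of known radius and height.

```bash
cat >> h.py <<'E'
def fit(cam,im,z,r,x0,span=.006,chan=None):
    g=im.astype(float)
    t=np.linspace(0,2*np.pi,120,endpoint=False)
    g=[cv2.GaussianBlur(g[:,:,c],(0,0),.6) for c in range(3)]
    def prof(x,y,rr):
        P=np.array([proj(cam,[x+rr*np.cos(a),y+rr*np.sin(a),z]) for a in t],np.float32)
        return np.array([cv2.remap(c.astype(np.float32),P[:,:1],P[:,1:],1).ravel() for c in g])
    def sc(v): # median-robust edge strength round the circle
        return -np.mean(np.minimum(np.abs(prof(v[0],v[1],r+.0012)-prof(v[0],v[1],r-.0012)).sum(0),120))
    from scipy.optimize import brute,fmin
    s=brute(sc,[(x0[0]-span,x0[0]+span),(x0[1]-span,x0[1]+span)],Ns=13,finish=fmin)
    return s,sc(s)
E
python3 - <<'E'
from h import *
np.set_printoptions(precision=4,suppress=True)
im=cv2.imread("pics/top0.png")
for n,z,r,px in(("flange",.032,.022,(337.3,243.9)),("flange_under",.026,.022,(337.3,243.9)),("boss",.05,.016,(338.8,243)),("largeflange",.032,.029,(316,189)),("disc",.014,.055,(206.7,207.6)),("hub",.06,.031,(205.4,201.8)),("bore",.06,.0147,(205.8,201.8))):
    x0=at_z("top",px,z)[:2]; s,v=fit("top",im,z,r,x0); print(n,x0,s,v)
E
```

```text
Traceback (most recent call last):
  File "h.py", line 30, in fit
    s=brute(sc,[(x0[0]-span,x0[0]+span),(x0[1]-span,x0[1]+span)],Ns=13,finish=fmin)
  File "h.py", line 28, in sc
    return -np.mean(np.minimum(np.abs(prof(v[0],v[1],r+.0012)-prof(v[0],v[1],r-.0012)).sum(0),120))
                                      ~~~~^^^^^^^^^^^^^^^^^^^
  File "h.py", line 25, in prof
    P=np.array([proj(cam,[x+rr*np.cos(a),y+rr*np.sin(a),z]) for a in t],np.float32)
                ~~~~^^^^^^^^^^^^^^^^^^^^^^^^^^^^^^^^^^^^^^^
  File "h.py", line 16, in proj
    p=imaging.camera_params(cam);K=np.array(p["camera_matrix"]);R=np.array(p["rotation"])
ValueError: time passes only in moves, steps and waits
```

```bash
sed -i 's/imaging.camera_params(cam)/cp(cam)/; s/^def ray/import functools\n@functools.cache\ndef cp(c): return imaging.camera_params(c)\ndef ray/' h.py
cat > m.py <<'E'
from h import *
np.set_printoptions(precision=4,suppress=True)
im=cv2.imread("pics/top0.png")
for n,z,r,px in(("flange",.032,.022,(337.3,243.9)),("flange_under",.026,.022,(337.3,243.9)),("boss",.05,.016,(338.8,243)),("largeflange",.032,.029,(316,189)),("disc",.014,.055,(206.7,207.6)),("hub",.06,.031,(205.4,201.8)),("bore",.06,.0147,(205.8,201.8))):
    x0=at_z("top",px,z)[:2]; s,v=fit("top",im,z,r,x0); print(n,x0,s,v)
E
python3 m.py
```

```text
flange [ 0.4414 -0.3599] [ 0.4383 -0.349 ] -36.36522
flange_under [ 0.442  -0.3607] [ 0.4431 -0.3698] -39.49934
boss [ 0.4409 -0.3606] [ 0.4423 -0.3608] -53.73763
largeflange [ 0.5503 -0.323 ] [ 0.5596 -0.3296] -45.350883
disc [ 0.5218 -0.1066] [ 0.5218 -0.106 ] -94.1694
hub [ 0.5242 -0.1101] [ 0.5249 -0.1103] -99.67397
bore [ 0.5242 -0.1108] [ 0.5237 -0.1111] -113.38553
```

Cross-check passes: the bore is 5.3 mm off the fixture centre, inside the stated 3–5.6 mm. The bushing is at about (0.4415,-0.3605). I'll square the tool to the world axes (tool x=-Z, y=Y, z=X) and travel over.

```bash
python3 -m inch '[[60,[-15,0,0],[-7.2,0,0]],[60,[-15,0,0],[-7.2,0,0]],[60,[0,-40,42],[0,0,0]],[60,[0,-40,42],[0,0,0]],[60,[0,-40,42],[0,0,0]],[60,[0,-40,42],[0,0,0]],[60,[0,-40,42],[0,0,0]],[60,[0,-40,42],[0,0,0]],[60,[0,-40,42],[0,0,0]],[60,[0,-40,42],[0,0,0]],[60,[0,-60,0],[0,0,0]],[60,[0,-60,0],[0,0,0]]]' 40
```

```text
time: 2.6
position: [0.5099, 0.1616, 0.2541]
tool_rot: [-0.004, 0.704, 0.009, 0.711]
ft_force: [0.7, -0.0, 0.2]
grip_width: 0.0597
```

```bash
python3 -m inch '[[60,[0,-58,0],[0,0,0]],[60,[0,-58,0],[0,0,0]],[60,[0,-58,-8],[0,0,0]],[60,[0,-58,-10],[0,0,0]],[60,[0,-58,-10],[0,0,0]],[60,[0,-58,-10],[0,0,0]],[60,[0,-58,-10],[0,0,0]],[60,[0,-58,-10],[0,0,0]],[60,[0,-58,-10],[0,0,0]],[60,[0,0,0],[0,0,0]]]'
python3 - <<'E'
from h import *
from scipy.spatial.transform import Rotation as R
o=get_obs();Rm=R.from_quat(o["tool_rot"]).as_matrix();print(o["position"],Rm.round(3))
T=np.array([[0,0,1],[0,1,0],[-1,0,0.]])
print("turn deg",np.rad2deg(R.from_matrix(Rm.T@T).as_rotvec()),"shift to bushing",Rm.T@(np.array([.4415,-.3605,.150])-o["position"])*1000)
E
```

```text
time: 3.85
position: [0.4497, -0.3848, 0.2528]
tool_rot: [-0.004, 0.7, 0.004, 0.714]
ft_force: [-0.2, 0.9, 1.1]
grip_width: 0.0604
[ 0.44974902 -0.38480386  0.2527819 ] [[ 0.02  -0.012  1.   ]
 [ 0.     1.     0.012]
 [-1.     0.     0.02 ]]
turn deg [ 0.69327136  1.14180316 -0.01998869] shift to bushing [102.60853941  24.37845073 -10.00110578]
```

```bash
python3 -m inch '[[60,[30,24.4,-8],[0.7,1.14,0]],[60,[50,0,0],[0,0,0]],[60,[40,0,0],[0,0,0]],[60,[0,0,0],[0,0,0]]]'
cat > st.py <<'E'
from h import *
import sys
from scipy.spatial.transform import Rotation as R
np.set_printoptions(precision=2,suppress=True)
o=get_obs();Rm=R.from_quat(o["tool_rot"]).as_matrix()
T=np.array([[0,0,1],[0,1,0],[-1,0,0.]])
g=np.array([float(a) for a in sys.argv[1:4]])
print("pos mm",o["position"]*1e3,"F",o["ft_force"],"M",o["moment"],"w",o["grip_width"]*1e3,"t",o["time"])
print("turn",np.rad2deg(R.from_matrix(Rm.T@T).as_rotvec()),"shift",Rm.T@(g-o["position"])*1000)
E
python3 st.py .4415 -.3605 .036
python3 - <<'E'
from h import *
a=imaging.camera("top")[:,:,::-1];b=imaging.camera("side")[:,:,::-1]
cv2.imwrite("pics/c2.png",np.hstack([cv2.resize(a[205:285,298:378],(400,400),interpolation=2),cv2.resize(b[160:240,272:352],(400,400),interpolation=2)]))
E
```

```text
time: 4.35
position: [0.4428, -0.3586, 0.1314]
tool_rot: [0.0, 0.706, -0.001, 0.708]
ft_force: [-0.1, -0.1, 0.0]
grip_width: 0.06
pos mm [ 442.76 -358.61  131.44] F [-0.11 -0.05  0.02] M [0.04 0.   0.02] w 60.0340661573005 t 4.35
turn [-0.07  0.1   0.02] shift [95.44 -1.86 -1.42]
```

View pics/c2.png

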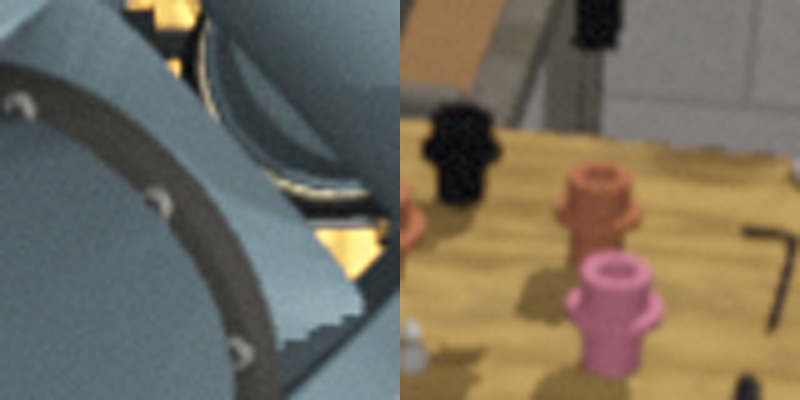

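The left half (top camera) is blocked by the arm. The right half (side camera) shows the bronze bushing's boss top at about (312,195), with pink in front and black behind. I'll cross-check my estimate with the side camera.

```bash
python3 - <<'E'
from h import *
for z in(.05,.032,.0): print(z,proj("side",[.4415,-.3605,z]))
print(proj("side",[.4515,-.3605,.05]),proj("side",[.4415,-.3505,.05]))
E
python3 -m inch '[[60,[50,-1.9,-1.4],[0,0,0]],[60,[25,0,0],[0,0,0]],[60,[18,0,0],[0,0,0]],[60,[0,0,0],[0,0,0]]]'; python3 st.py .4415 -.3605 .036
```

```text
0.05 [312.16499691 193.74283655]
0.032 [311.81692206 200.15790971]
0.0 [311.21180275 211.28557871]
[308.13254397 193.36794825] [311.70287712 195.59870227]
time: 4.95
position: [0.4506, -0.3699, 0.0486]
tool_rot: [-0.008, 0.7, -0.008, 0.714]
ft_force: [-0.2, -0.8, -0.2]
grip_width: 0.0599
pos mm [ 450.57 -369.88   48.63] F [-0.18 -0.85 -0.18] M [ 0.02  0.01 -0.01] w 59.8852231257898 t 4.95
turn [0.02 1.15 1.27] shift [12.23  9.66 -9.31]
```

Unexpected drift of about 9 mm after the fast descent, still above the flange. I'll raise slightly, recentre and then go slower.

```bash
python3 -m inch '[[60,[-12,0,0],[0,0,0]],[60,[0,0,0],[0,0,0]]]'; python3 st.py .4415 -.3605 .060
```

```text
time: 5.2
position: [0.4518, -0.3711, 0.0641]
tool_rot: [-0.009, 0.699, -0.009, 0.715]
ft_force: [-0.7, 0.2, -0.5]
grip_width: 0.0599
pos mm [ 451.77 -371.09   64.15] F [-0.71  0.15 -0.5 ] M [ 0.01  0.03 -0.02] w 59.93050753976559 t 5.2
turn [0.03 1.34 1.5 ] shift [  3.63  10.7  -10.36]
```

```bash
python3 -m inch '[[60,[2,5.5,-5],[0,0.67,0.75]],[60,[2,5.2,-5],[0,0.67,0.75]],[60,[0,0,0],[0,0,0]]]'; python3 st.py .4415 -.3605 .060
```

```text
time: 5.58
position: [0.4414, -0.36, 0.0611]
tool_rot: [-0.0, 0.707, 0.0, 0.707]
ft_force: [0.1, -0.0, -1.0]
grip_width: 0.0598
pos mm [ 441.4  -360.01   61.12] F [ 0.12 -0.03 -0.95] M [0.04 0.02 0.01] w 59.795985901877884 t 5.575
turn [ 0.04 -0.02 -0.01] shift [ 1.12 -0.49  0.1 ]
```

```bash
python3 -m inch '[[60,[8,0,0],[0,0,0]],[60,[8,0,0],[0,0,0]],[60,[8,0,0],[0,0,0]],[60,[0,0,0],[0,0,0]]]'; python3 st.py .4415 -.3605 .036
python3 - <<'E'
from h import *
b=imaging.camera("side")[:,:,::-1];cv2.imwrite("pics/s3.png",cv2.resize(b[150:230,272:352],(560,560),interpolation=2))
E
```

```text
time: 6.08
position: [0.441, -0.3596, 0.0344]
tool_rot: [0.0, 0.708, 0.001, 0.707]
ft_force: [0.4, -0.2, -0.1]
grip_width: 0.06
pos mm [ 440.98 -359.62   34.36] F [ 0.44 -0.16 -0.13] M [ 0.01  0.01 -0.02] w 59.987096262903435 t 6.075
turn [ 0.03 -0.09 -0.09] shift [-1.64 -0.88  0.51]
```

View pics/s3.png

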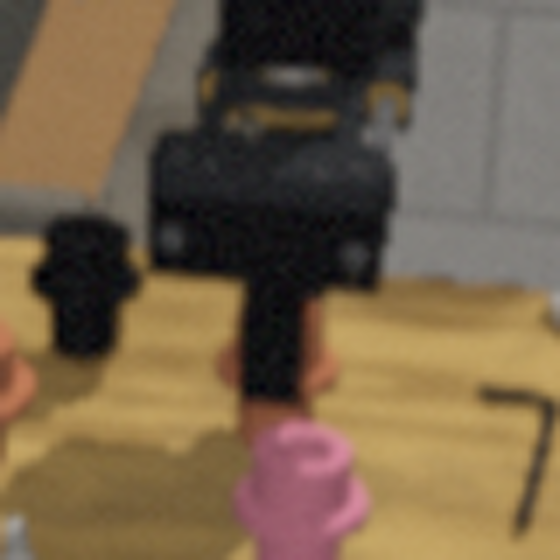

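The fingers straddle the bronze bushing. Its flange is centred at about px (311.6,202) and the near finger at about 311, so it's centred. Gripping.

```bash
python3 -m inch '[[40,[0,0,0],[0,0,0]],[34,[0,0,0],[0,0,0]],[25,[0,0,0],[0,0,0]],[25,[0,0,0],[0,0,0]],[25,[0,0,0],[0,0,0]],[25,[0,0,0],[0,0,0]]]' 55; python3 st.py .4415 -.3605 .036
```

```text
time: 6.88
position: [0.4415, -0.3602, 0.0353]
tool_rot: [-0.0, 0.707, 0.0, 0.707]
ft_force: [-0.3, 0.1, -0.2]
grip_width: 0.0305
pos mm [ 441.54 -360.2    35.3 ] F [-0.28  0.06 -0.18] M [-0.    0.01 -0.03] w 30.485454973081573 t 6.875
turn [ 0.03 -0.01  0.01] shift [-0.7  -0.3  -0.04]
```

```bash
python3 -m inch '[[25,[-10,0,0],[0,0,0]],[25,[-20,0,0],[0,0,0]],[25,[-20,0,0],[0,0,0]],[25,[-30,0,0],[0,0,0]],[25,[0,0,0],[0,0,0]],[25,[0,0,0],[0,0,0]]]'; python3 st.py .4415 -.3605 .15
python3 - <<'E'
from h import *
b=imaging.camera("side")[:,:,::-1];cv2.imwrite("pics/s4.png",cv2.resize(b[120:200,272:352],(560,560),interpolation=2))
print([ (d["pixel"],d["confidence"]) for d in imaging.tip_of("side","bushing_mid")])
E
```

```text
time: 7.62
position: [0.4408, -0.3593, 0.1185]
tool_rot: [0.0, 0.708, 0.001, 0.707]
ft_force: [-0.9, 0.8, -2.0]
grip_width: 0.0308
pos mm [ 440.77 -359.31  118.47] F [-0.86  0.8  -1.97] M [ 0.04  0.03 -0.05] w 30.758309379053514 t 7.625
turn [ 0.03 -0.08 -0.08] shift [-31.53  -1.15   0.69]
[([284.5, 189.3], 0.65), ([314.8, 172.3], 0.59), ([313.5, 223.4], 0.56)]
```

View pics/s4.png

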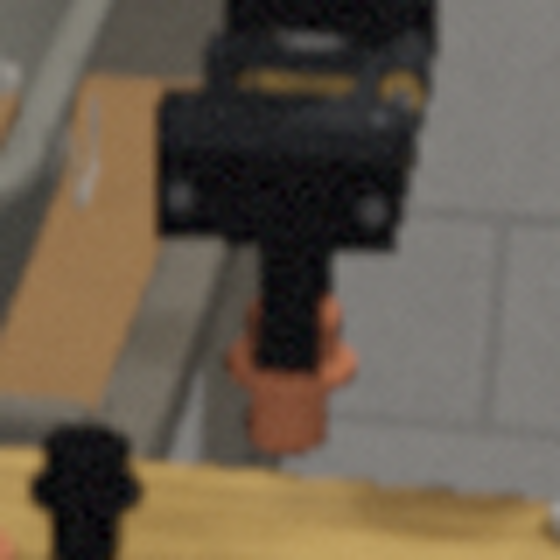

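Held upright, with its sleeve free. I'm carrying it to above the bore estimate (0.524,-0.111).

```bash
python3 -m inch '[[25,[-15,10,3],[0,0,0]],[25,[-15,30,10],[0,0,0]],[25,[0,40,13],[0,0,0]],[25,[0,40,13],[0,0,0]],[25,[0,40,13],[0,0,0]],[25,[0,35,12],[0,0,0]],[25,[0,25,10],[0,0,0]],[25,[0,10,3],[0,0,0]],[25,[0,0,0],[0,0,0]],[25,[0,0,0],[0,0,0]]]'; python3 st.py .524 -.111 .11
```

```text
time: 8.98
position: [0.5192, -0.1187, 0.151]
tool_rot: [0.002, 0.709, 0.002, 0.705]
ft_force: [-0.1, -0.6, -2.4]
grip_width: 0.0304
pos mm [ 519.18 -118.74  150.96] F [-0.13 -0.59 -2.42] M [-0.03  0.03 -0.06] w 30.444416037830983 t 8.975
turn [-0.   -0.27 -0.31] shift [40.98  7.52  5.01]
```

```bash
python3 -m inch '[[25,[10,4,2.5],[0,-0.15,-0.15]],[25,[15,3.5,2.5],[0,-0.12,-0.15]],[25,[12,0,0],[0,0,0]],[25,[0,0,0],[0,0,0]],[25,[0,0,0],[0,0,0]]]'; python3 st.py .524 -.111 .10
python3 - <<'E'
from h import *
b=imaging.camera("side")[:,:,::-1];cv2.imwrite("pics/s5full.png",b);cv2.imwrite("pics/s5.png",cv2.resize(b[195:295,205:305],(600,600),interpolation=2))
a=imaging.camera("top")[:,:,::-1];cv2.imwrite("pics/t5full.png",a)
E
```

```text
time: 9.6
position: [0.5236, -0.114, 0.1113]
tool_rot: [0.002, 0.707, -0.002, 0.707]
ft_force: [0.3, 0.8, -0.6]
grip_width: 0.0305
pos mm [ 523.58 -114.03  111.25] F [ 0.34  0.79 -0.62] M [-0.01 -0.01 -0.01] w 30.491194597382727 t 9.6
turn [-0.31 -0.04  0.01] shift [11.25  3.03  0.41]
```

View pics/s5.png

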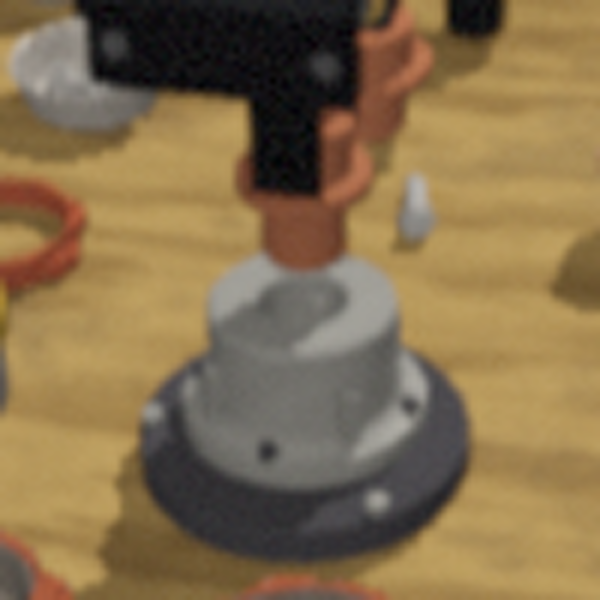

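The sleeve (column 303.5 in the crop) is over the bore (about 304), so lateral alignment looks right. I'll correct y by +3 mm and descend gently.

```bash
python3 -m inch '[[25,[6,3,0.4],[-0.3,0,0]],[25,[5,0,0],[0,0,0]],[25,[0,0,0],[0,0,0]],[25,[0,0,0],[0,0,0]]]'; python3 st.py .524 -.111 .095
python3 - <<'E'
from h import *
print(proj("side",[.524,-.111,.076]),proj("side",[.524,-.111,.06]),proj("side",[.534,-.111,.06]))
E
```

```text
time: 10.2
position: [0.5246, -0.1108, 0.1005]
tool_rot: [-0.001, 0.707, -0.0, 0.708]
ft_force: [-0.7, -0.1, -2.4]
grip_width: 0.0307
pos mm [ 524.6  -110.85  100.48] F [-0.75 -0.08 -2.44] M [ 0.03  0.   -0.05] w 30.708335584937814 t 10.2
turn [0.03 0.07 0.06] shift [ 5.48 -0.15 -0.61]
[255.31041095 236.70272887] [255.4910608  243.57757741] [250.48818757 242.99318112]
```

```bash
python3 -m inch '[[25,[3,0,-0.4],[0,0,0]],[25,[2.5,0,0],[0,0,0]],[25,[2,0,0],[0,0,0]],[25,[0,0,0],[0,0,0]]]'; python3 st.py .524 -.111 .083
```

```text
time: 10.7
position: [0.5243, -0.1109, 0.0926]
tool_rot: [-0.001, 0.707, -0.0, 0.708]
ft_force: [0.6, 0.2, -1.3]
grip_width: 0.0306
pos mm [ 524.28 -110.94   92.62] F [ 0.61  0.24 -1.26] M [0.05 0.01 0.04] w 30.559546312813378 t 10.7
turn [0.03 0.09 0.07] shift [ 9.62 -0.05 -0.29]
```

Already about 2.7 mm below face contact height with no force, so it is entering the bore.

```bash
python3 -m inch '[[25,[2.5,0,0],[0,0,0]],[25,[2.5,0,0],[0,0,0]],[25,[2.5,0,0],[0,0,0]],[25,[0,0,0],[0,0,0]]]'; python3 st.py .524 -.111 .083
```

```text
time: 11.2
position: [0.5242, -0.1109, 0.0845]
tool_rot: [-0.001, 0.707, -0.0, 0.708]
ft_force: [0.2, 0.2, -2.5]
grip_width: 0.0306
pos mm [ 524.23 -110.92   84.51] F [ 0.16  0.22 -2.51] M [0.08 0.01 0.  ] w 30.588890219020755 t 11.2
turn [0.03 0.08 0.06] shift [ 1.51 -0.08 -0.23]
```

```bash
python3 -m inch '[[25,[2.5,0,0],[0,0,0]],[25,[2.5,0,0],[0,0,0]],[25,[2.5,0,0],[0,0,0]],[25,[0,0,0],[0,0,0]]]'; python3 st.py .524 -.111 .0693
```

```text
time: 11.7
position: [0.5246, -0.1107, 0.0793]
tool_rot: [-0.001, 0.706, -0.0, 0.708]
ft_force: [0.0, 0.4, -4.8]
grip_width: 0.0307
pos mm [ 524.62 -110.69   79.3 ] F [ 0.02  0.41 -4.81] M [ 0.01  0.06 -0.03] w 30.722340857675547 t 11.7
turn [0.04 0.16 0.08] shift [10.   -0.29 -0.65]
```

```bash
python3 -m inch '[[25,[0,0,0],[0,0,0]],[25,[0,0,0],[0,0,0]]]'; python3 st.py .524 -.111 .0693;python3 -m inch '[[25,[2,0,0],[0,0,0]]]';python3 -m inch '[[25,[2,0,0],[0,0,0]]]';python3 st.py .524 -.111 .0693
```

```text
time: 11.95
position: [0.5247, -0.1107, 0.0791]
tool_rot: [-0.001, 0.706, -0.0, 0.708]
ft_force: [-1.2, -0.2, -0.3]
grip_width: 0.0307
pos mm [ 524.66 -110.72   79.11] F [-1.19 -0.21 -0.27] M [ 0.08  0.11 -0.03] w 30.731709139282906 t 11.95
turn [0.04 0.16 0.08] shift [ 9.81 -0.26 -0.69]
time: 12.08
position: [0.525, -0.1108, 0.0781]
tool_rot: [-0.001, 0.706, -0.0, 0.708]
ft_force: [-2.9, 0.9, 10.9]
grip_width: 0.0304
time: 12.2
position: [0.5252, -0.1109, 0.0773]
tool_rot: [-0.001, 0.706, -0.0, 0.709]
ft_force: [-3.2, 1.5, 11.7]
grip_width: 0.0308
pos mm [ 525.16 -110.88   77.33] F [-3.22  1.51 11.73] M [ 0.23  0.64 -0.01] w 30.765142713651606 t 12.2
turn [0.05 0.23 0.11] shift [ 8.03 -0.11 -1.19]
```

```bash
python3 -m inch '[[25,[2,0,-0.9],[0,0.2,0.1]]]';python3 st.py .524 -.111 .0693;python3 -m inch '[[25,[2,0,-0.6],[0,0.2,0.1]]]';python3 st.py .524 -.111 .0693
```

```text
time: 12.32
position: [0.5249, -0.111, 0.0768]
tool_rot: [-0.001, 0.706, 0.0, 0.708]
ft_force: [-2.5, 1.9, 12.7]
grip_width: 0.0305
pos mm [ 524.9  -110.95   76.82] F [-2.48  1.87 12.67] M [ 0.31  0.31 -0.06] w 30.536857626879026 t 12.325
turn [0.05 0.13 0.04] shift [ 7.51 -0.04 -0.92]
time: 12.45
position: [0.525, -0.111, 0.0764]
tool_rot: [-0.0, 0.707, 0.0, 0.707]
ft_force: [-1.3, 1.3, 11.9]
grip_width: 0.0311
pos mm [ 524.95 -111.04   76.42] F [-1.3   1.26 11.93] M [ 0.35  0.39 -0.06] w 31.063088072333414 t 12.45
turn [ 0.04  0.03 -0.04] shift [ 7.11  0.03 -0.96]
```

```bash
python3 -m inch '[[25,[3,0,-0.6],[0,0.1,0]]]';python3 st.py .524 -.111 .0693;python3 -m inch '[[25,[3,0,-0.5],[0,0.2,0]],[25,[3,0,-0.5],[0,0.1,0]]]';python3 st.py .524 -.111 .0693
```

```text
time: 12.58
position: [0.525, -0.1111, 0.0751]
tool_rot: [-0.0, 0.707, 0.0, 0.707]
ft_force: [-1.4, 1.4, 12.3]
grip_width: 0.0307
pos mm [ 525.03 -111.07   75.1 ] F [-1.38  1.36 12.3 ] M [ 0.38  0.41 -0.02] w 30.65534464481986 t 12.575
turn [ 0.04  0.03 -0.01] shift [ 5.8   0.07 -1.04]
time: 12.82
position: [0.525, -0.111, 0.0725]
tool_rot: [-0.0, 0.708, -0.0, 0.707]
ft_force: [-2.5, 1.4, 12.2]
grip_width: 0.0308
pos mm [ 525.03 -111.04   72.45] F [-2.49  1.38 12.18] M [ 0.37  0.44 -0.02] w 30.805858830240666 t 12.825
turn [ 0.03 -0.1   0.03] shift [ 3.15  0.04 -1.02]
```

```bash
python3 -m inch '[[25,[3,0,-0.3],[0,0,0]]]';python3 -m inch '[[25,[3,0,-0.3],[0,0,0]]]';python3 -m inch '[[25,[3,0,-0.3],[0,0,0]]]';python3 st.py .524 -.111 .0693
```

```text
time: 12.95
position: [0.5251, -0.111, 0.0711]
tool_rot: [-0.001, 0.707, -0.0, 0.707]
ft_force: [-2.5, 1.3, 12.2]
grip_width: 0.0308
time: 13.08
position: [0.525, -0.1109, 0.0697]
tool_rot: [-0.001, 0.707, -0.0, 0.707]
ft_force: [-2.9, 1.7, 13.2]
grip_width: 0.0305
time: 13.2
position: [0.5251, -0.111, 0.0688]
tool_rot: [-0.001, 0.707, -0.0, 0.708]
ft_force: [-4.3, 2.7, 24.3]
grip_width: 0.0307
pos mm [ 525.06 -111.01   68.84] F [-4.31  2.7  24.34] M [ 0.34  0.84 -0.01] w 30.747099483746766 t 13.2
turn [0.05 0.09 0.11] shift [-0.46  0.01 -1.06]
```

The force rose sharply to 24 N at the expected height (0.0688), so the flange has bottomed. One more steady push, then look.

```bash
python3 -m inch '[[25,[3,0,-0.4],[0,0.1,0.1]]]';python3 -m inch '[[25,[-0.5,0,0],[0,0,0]],[25,[0,0,0],[0,0,0]]]';python3 st.py .524 -.111 .0693
python3 - <<'E'
from h import *
b=imaging.camera("side")[:,:,::-1];cv2.imwrite("pics/s6.png",cv2.resize(b[195:295,205:305],(600,600),interpolation=2))
E
```

```text
time: 13.32
position: [0.5251, -0.1111, 0.0688]
tool_rot: [-0.001, 0.707, 0.0, 0.708]
ft_force: [-5.5, 3.7, 26.9]
grip_width: 0.0303
time: 13.58
position: [0.5245, -0.1108, 0.0693]
tool_rot: [-0.001, 0.707, 0.0, 0.707]
ft_force: [-0.5, 0.5, -1.8]
grip_width: 0.0306
pos mm [ 524.55 -110.8    69.29] F [-0.5   0.48 -1.79] M [ 0.05  0.01 -0.04] w 30.633373309489695 t 13.575
turn [0.08 0.05 0.04] shift [-0.01 -0.2  -0.55]
```

View pics/s6.png

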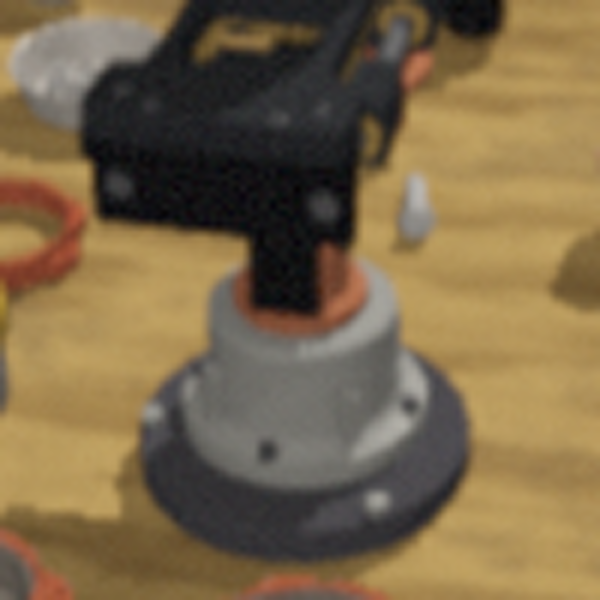

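Flush by eye. I'll press again to remove any lift from the last unloading, then open while keeping slight downward push.

```bash
python3 -m inch '[[25,[2.5,0,-0.3],[0,0,0]],[25,[3,0,-0.3],[0,0,0]]]';python3 -m inch '[[34,[0.3,0,0],[0,0,0]],[45,[0,0,0],[0,0,0]],[55,[0,0,0],[0,0,0]],[55,[0,0,0],[0,0,0]],[55,[0,0,0],[0,0,0]]]';python3 st.py .5245 -.111 .0693
```

```text
time: 13.88
position: [0.525, -0.111, 0.0687]
tool_rot: [-0.001, 0.706, 0.0, 0.708]
ft_force: [-5.5, 2.7, 31.0]
grip_width: 0.0304
time: 14.5
position: [0.5264, -0.1117, 0.0687]
tool_rot: [-0.002, 0.705, -0.0, 0.709]
ft_force: [0.0, 0.7, -0.5]
grip_width: 0.0543
pos mm [ 526.41 -111.7    68.74] F [ 0.04  0.66 -0.54] M [-0.03 -0.04 -0.05] w 54.292608032027616 t 14.5
turn [0.09 0.33 0.16] shift [-0.57  0.7  -1.9 ]
```

Opened free. I'm retreating straight up slowly, then away toward −x/+y so the top camera can see.

```bash
python3 -m inch '[[55,[-6,0,-1],[0,0.3,0.1]],[55,[-10,0,0],[0,0,0]],[55,[-15,0,0],[0,0,0]],[55,[-30,0,0],[0,0,0]],[55,[-40,0,0],[0,0,0]],[55,[-40,0,0],[0,0,0]],[55,[-20,30,0],[0,0,0]],[55,[0,45,0],[0,0,0]],[55,[0,45,0],[0,0,0]],[55,[0,45,0],[0,0,0]],[55,[0,45,0],[0,0,0]],[55,[0,30,0],[0,0,0]]]'; python3 -m inch '[[55,[0,0,0],[0,0,0]],[55,[0,0,0],[0,0,0]]]'
python3 - <<'E'
from h import *
a=imaging.camera("top")[:,:,::-1].copy();b=imaging.camera("side")[:,:,::-1].copy()
cv2.imwrite("pics/t7.png",a)
cv2.imwrite("pics/f7.png",np.hstack([cv2.resize(a[120:300,130:390],(400,277),interpolation=2),cv2.resize(b[195:295,205:305],(277,277),interpolation=2)]))
for n,z,r,x0 in(("boss@home",.084,.016,(.524,-.111)),("flange@home",.066,.022,(.524,-.111)),("hub",.06,.031,(.524,-.111))):
    print(n,fit("top",a,z,r,x0,.004))
for X in([.524,-.111,.084],[.524,-.111,.066]): print(proj("side",X))
E
```

```text
time: 16.0
position: [0.5275, 0.1325, 0.2479]
tool_rot: [0.0, 0.701, -0.003, 0.713]
ft_force: [0.2, -0.7, 0.3]
grip_width: 0.0547
time: 16.25
position: [0.5271, 0.1341, 0.2498]
tool_rot: [-0.001, 0.7, -0.002, 0.714]
ft_force: [0.0, 0.1, -0.4]
grip_width: 0.0549
boss@home (array([ 0.52617605, -0.11106837]), np.float32(-68.79228))
flange@home (array([ 0.52421479, -0.11080043]), np.float32(-90.26185))
hub (array([ 0.52449088, -0.11022328]), np.float32(-96.33266))
[255.21883898 233.21149129]
[255.42370332 241.01614804]
```

View pics/f7.png

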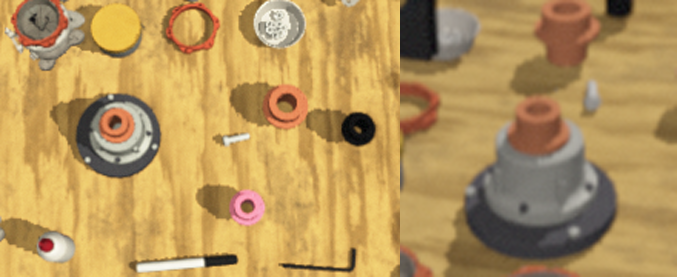

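Run:
```python
from h import *
b=imaging.camera("side")[:,:,::-1];cv2.imwrite("pics/s8.png",cv2.resize(b[222:262,235:275],(600,600),interpolation=2))
```

```text
(no output)
```

View pics/s8.png

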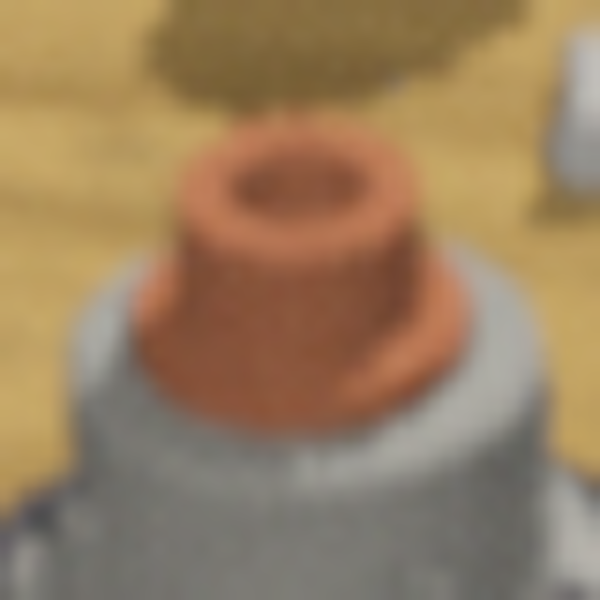

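The flange sits level and flush on the bonnet's face with no gap (flange at about px (255,243)), and the gripper is well clear. Handing in.

```bash
python3 -c "
from rig import robot; print(robot.hand_in())"
```

```text
the job is handed in; nothing more can be done
None
```

The smaller bronze bushing is pressed into the bonnet with its flange flush on the face. I let go, moved the arm clear and handed the job in after about 16 s of robot time.

- **Finding the bore:** I measured it by camera as about 5.3 mm off the fixture centre. The sleeve went in at that spot with almost no side force.
- **Pressing:** The lands pushed back with about 12–13 N. The force then rose sharply at the expected home height, and the highest reading was 31 N, under the 40 N limit.
- **Last checks:** The close side view shows the flange level with no gap. The fits for flange and hub centres agree to about 0.7 mm. The large bushing and the other bench items that showed in the last top view look where they stood.
- **What disagreed:**
  - The circle fit for the boss was about 2 mm off in x from the flange fit. I put this down to image noise.
  - The arm drifted about 9 mm on the first fast descent to the bushing. I recentred it before gripping and nothing was touched.
  - The gripper read 30.5 mm on the 32 mm boss, but it held firmly.

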